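Find the model carrier that nests in the dispatch carton and close the flaps

TASK

Only one of the three blue carriers with plaster casts is small enough to nest in the brown dispatch carton: try them until you find it, lower it in by its handle until it stands flat on the carton's floor, and leave the other two standing upright on the table. Then fold the carton shut, the plain flap first and the flap with the white edge over it, both down flat. Set carriers down rather than drop them, and leave the two jars with red lids standing where they are.

Things in the scene. Friction and masses are not known exactly. Their poses are not given: they have to be found in the camera images.
- carton: open brown dispatch carton, fixed to the table, 117 mm (its x) by 97 mm (its y) outside and 70 mm high to the rim, walls and floor 4 mm, so 109 x 89 mm and 66 mm deep inside. Origin: centre of its underside, on the table; z up. Its two hinged flaps stand open along its two long sides.
- flap_inner (a joint): angle of the plain brown flap hinged on the carton's +y rim (y = +46 mm, 72 mm above the table, hinge along the carton's x). 0 = shut flat over the opening, 1.57 = straight up, starts leaning outward at 1.85 to 2.15, opens to 2.2 at most; weak friction hinge (about 0.3 N at the edge), stays where left, stops at 0. 113 mm wide, 52 mm from hinge to free edge, 2.5 mm thick.
- flap_outer (a joint): angle of the flap with a white tape strip along its free edge, hinged on the carton's -y rim (y = -46 mm, 75 mm above the table); otherwise like the other flap. When both are shut it lies over the plain one, overlapping it by about 11 mm.
- carrier_yellow: carrier: shallow blue tray with a yellow plaster cast fixed in it; origin at the centre of its underside, z up. Footprint 103 to 113 mm along its x by 83 to 93 mm along its y: the trays differ by 10 mm one way or the other, and only one of the three goes into the carton. Its foot (lowest 4 mm) is inset 3 mm all round as a lead-in. About 0.18 kg (0.12 to 0.26).
- carrier_yellow_grip (a point): middle of the black grip sleeve on the bridge handle of the carrier with the yellow cast, over the tray's centre, 54 mm above its underside. The handle runs along the carrier's y; the sleeve is 16 mm thick (x), 44 mm long (y), 12 mm tall, its top 60 mm above the underside; about 14 mm free between it and the cast. Axes as the carrier's.
- carrier_grey: carrier: shallow blue tray with a blue-grey plaster cast fixed in it; origin at the centre of its underside, z up. Footprint 103 to 113 mm along its x by 83 to 93 mm along its y: the trays differ by 10 mm one way or the other, and only one of the three goes into the carton. Its foot (lowest 4 mm) is inset 3 mm all round as a lead-in. About 0.18 kg (0.12 to 0.26).
- carrier_grey_grip (a point): middle of the black grip sleeve on the bridge handle of the carrier with the blue-grey cast, over the tray's centre, 54 mm above its underside. The handle runs along the carrier's y; the sleeve is 16 mm thick (x), 44 mm long (y), 12 mm tall, its top 60 mm above the underside; about 14 mm free between it and the cast. Axes as the carrier's.
- carrier_white: carrier: shallow blue tray with a white plaster cast fixed in it; origin at the centre of its underside, z up. Footprint 103 to 113 mm along its x by 83 to 93 mm along its y: the trays differ by 10 mm one way or the other, and only one of the three goes into the carton. Its foot (lowest 4 mm) is inset 3 mm all round as a lead-in. About 0.18 kg (0.12 to 0.26).
- carrier_white_grip (a point): middle of the black grip sleeve on the bridge handle of the carrier with the white cast, over the tray's centre, 54 mm above its underside. The handle runs along the carrier's y; the sleeve is 16 mm thick (x), 44 mm long (y), 12 mm tall, its top 60 mm above the underside; about 14 mm free between it and the cast. Axes as the carrier's.
- jar_liner: bystander: jar with the red-brown lid, 52 mm across, 62 mm high, standing loose; origin at the centre of its underside.
- jar_wax: bystander: jar with the crimson lid, 44 mm across, 50 mm high, standing loose; origin at the centre of its underside.

How it is judged:
By the outcome, as a careful person would: the job done as asked, in the order asked, and still so for the second after the job is handed in, with the robot touching nothing.
It also fails if it takes over 72 s, if anything falls off the work surface, if the arm or the gripper's body presses on something with over 40 N, if the wrist force passes 120 N, or if a joint passes its speed limit or range.

ROBOT

A 6-joint arm with a two-finger parallel gripper is mounted at the origin on a cart in front of the work surface, level with it; the furniture and walls round the work are solid. World frame = base frame: x ahead of the robot, y to its left, z up, the work surface at z = 0. Lengths are in m, angles in rad, forces in N, time in s.
With the tool pointing down it reaches from about 0.375 to 0.9 m from the base axis. Payload 3.1 kg.
Tool frame: the origin (TCP) lies midway between the tips of the shut fingers; the grasp point (between the pads) lies 19 mm behind it; z points along the fingers, y is the line along which they close (so a half turn about z gives the same grasp; the last joint's range is limited). The gripper opens to 85 mm and grips with 20 to 120 N. Pads are 22 mm wide; open, the fingers measure 114 mm over their backs; the gripper's body (76 mm by 85 mm) begins 54 mm behind the grasp point. The pads swing forward as they close: fully open they stand 13 mm farther back than shut.
Start: joints at [-1.312, 0.527, 1.433, -0, 1.181, -0.178], TCP at [0.264, -0.566, 0.231] pointing down, gripper open.
Joint ranges: [-3.08, 3.08], [-0.75, 2.2], [0.22, 2.44], [-1.43, 4.57], [0, 2.65], [-2.85, 2.85]. Speed limits (rad/s): [2.79, 2.79, 3.14, 3.14, 3.14, 3.14].

INTERFACE

Orientations are given as a unit quaternion [x, y, z, w].
In Python, from station import manip gives the robot as it stands.
- The arm moves only by the tool move_arm, never from a script. Its argument "increments" is a list that holds one entry, the list of rows, each a list of 5 numbers: the gripper's target within -1 to 1 (shut at 1, half-way at 0, fully open at -1), then the shift along the world's x, y, z in m, then the turn about the world's z in degrees. In form: [[[fingers, dx, dy, dz, twist], ...]]. A call has 1 to 8 rows; each row shifts and turns the commanded pose from where the row before left it; what a row does not reach is not made up. A row lasts 1/10 s, in which the tool goes at most 50 mm and 8.59 degrees, less where a joint would pass 70% of its speed; a pose out of reach is approached as far as the arm can. A call with a gripper value outside its range is refused whole. The fingers move at their own pace and stop on an object; "newtons" is the grip in N (left out, the last holds). Time passes only in rows, so rows that do not move let the fingers close. It gives the time, the measured TCP pose, the force, the opening and the grip force at its end, in the units of the state.
- manip.sense(): the state, without advancing time (a new reading comes with each control period).
- manip.snapshot(name): name is "scene" or "top"; returns a dict with "img" (400x640x3 uint8, red, green, blue), "fx", "fy", "cx", "cy" (pixels), "k1" (the pictures are not rectified: a ray, as slopes to the right and down, at radius r is drawn at 1 + k1 r^2 times it, then the intrinsics apply), "world_to_cam" (4x4, takes a point from world to camera coordinates). Camera axes: x right, y down, z forward; pixel columns grow to the right and rows downward; lengths in m; the calibration is good to about 2 mm. A picture is of the moment at which its call begins. There is no depth.
- manip.sign_off(): hands the job in; it is judged then, once.
Trained networks look in the newest picture that a camera, given by its name, has taken for a name from the list of things; names that differ only in an ending like _2 or _b are one class to them, and where a whole thing is asked for, a point or a joint stands for the part that bears it (a point fixed in the world has none). Each returns a list of dicts, best first, with "confidence" (0 to 1); they miss things now and then, are a little off and sometimes report something else, mostly with a low value. They report only what shows in the picture. A call takes as long as a camera call.
- manip.spot_in(label, camera): "xyz" ([x, y, z] in m, in world coordinates, good to about 4 mm: the middle of the surface that is visible of it).
- manip.mark_of(label, camera): "xyz" ([x, y, z] in m, in world coordinates, good to about 4 mm: a listed point, or the origin of a listed thing).
The state is a dict: "t": time; "q": joint angles; "qd": joint speeds; "tau": joint torques, N m; "tcp_pos": TCP position; "tool_rot": TCP orientation; "force": force on the tool from outside, world axes, zero at the start; "ft_torque": the same for the moment, N m; "finger_gap": opening from 0.0 (shut) to 1.0 (fully open); "gripper_force": force on a finger pad.
Only numpy, scipy, OpenCV 4.12 (cv2) and the standard library are available. Lean on these libraries where they do the work, as an engineer would, in place of code of your own. Each camera call takes 0.05 s, during which the arm holds its last target. There are 200 camera calls.

## Working session

There is one attempt and no reset: what is moved stays moved. The work goes in short steps, Python scripts to look and compute and a tool call to move; the robot and the scene stay as the last step left them, time stands still between calls to the robot, and variables do not carry over. Pictures are saved under pics/ and viewed, at most 10 in all, crops included, and the job is handed in when it is done.

Besides the shell and the picture viewer there is one more tool, called after "Call:" as name(argument=value, ...) on one line, values as JSON. move_arm: Moves the arm, as the interface text tells. Its arguments: {"type":"object","properties":{"increments":{"type":"array","items":{"type":"array","items":{"type":"array","items":{"type":"number"}}}},"newtons":{"type":"number"}},"required":["increments"]}

```bash
mkdir -p pics
python3 - <<'E'
from station import manip
import cv2
for c in ("scene","top"):
    s=manip.snapshot(c); cv2.imwrite(f"pics/{c}0.png",s["img"][:,:,::-1])
    print(c,s["fx"],s["fy"],s["cx"],s["cy"],s["k1"],s["world_to_cam"])
    for l in ["carton","flap_inner","flap_outer","carrier_yellow","carrier_grey","carrier_white","carrier_yellow_grip","carrier_grey_grip","carrier_white_grip","jar_liner","jar_wax"]:
        print(l,[(d["xyz"],round(d["confidence"],2)) for d in manip.mark_of(l,c)[:2]])
st=manip.sense(); print(st)
E
```

```text
scene 452.81998818528655 452.81998818528655 325.8824914715577 203.59990310777553 -0.010209920191454135 [[-0.78761174 -0.61590092 -0.01827023  0.36842137]
 [-0.42697237  0.56690886 -0.70449197  0.2712402 ]
 [ 0.44425481 -0.54706527 -0.70947675  1.0613456 ]
 [ 0.          0.          0.          1.        ]]
carton [([0.4375, 0.0288, -0.0011], 0.69), ([0.5209, -0.1844, 0.0527], 0.18)]Traceback (most recent call last):
  File "<stdin>", line 7, in <module>
ValueError: it knows: carrier_grey, carrier_grey_grip, carrier_white, carrier_white_grip, carrier_yellow, carrier_yellow_grip, carton, jar_liner, jar_wax
```

```bash
python3 -c "
import cv2,numpy as np
print(cv2.imread('pics/top0.png').shape)"; ls
```

```text
pics[ WARN:0@0.018] global loadsave.cpp:275 findDecoder imread_('pics/top0.png'): can't open/read file: check file path/integrity
Traceback (most recent call last):
AttributeError: 'NoneType' object has no attribute 'shape'
```

View pics/scene0.png

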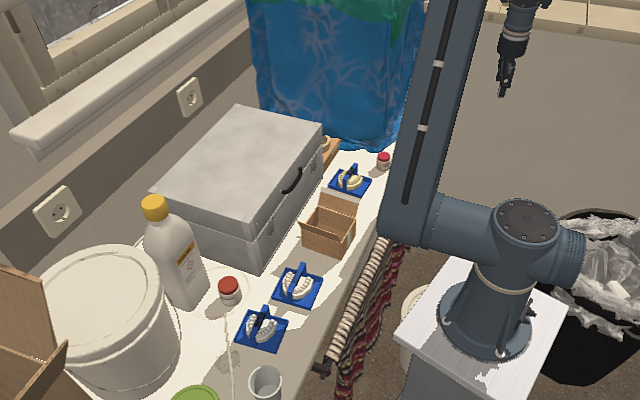

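The scene picture shows the carton at about (328,230). The carriers are at (350,180), (297,287) and (262,329), and the red-lidded jars are at (384,160) and (228,290).

Run:
```python
from station import manip
import cv2
for c in ("scene","top"):
    s=manip.snapshot(c); cv2.imwrite(f"pics/{c}1.png",s["img"][:,:,::-1])
    if c=="top": print(c,s["fx"],s["fy"],s["cx"],s["cy"],s["k1"],s["world_to_cam"])
    for l in ["carton","carrier_yellow","carrier_grey","carrier_white","carrier_yellow_grip","carrier_grey_grip","carrier_white_grip","jar_liner","jar_wax"]:
        print(l,[(d["xyz"],round(d["confidence"],2)) for d in manip.mark_of(l,c)[:2]])
st=manip.sense(); print(st)
```

```text
carton [([0.4356, 0.0317, 0.002], 0.64), ([0.391, 0.3426, 0.0033], 0.57)]
carrier_yellow [([0.5183, -0.1862, 0.0038], 0.92)]
carrier_grey [([0.3904, 0.3415, 0.004], 0.78)]
carrier_white [([0.3978, 0.202, -0.0018], 0.93)]
carrier_yellow_grip [([0.5217, -0.1861, 0.0557], 0.77)]
carrier_grey_grip []
carrier_white_grip [([0.3971, 0.2017, 0.0543], 0.73)]
jar_liner [([0.5164, 0.3143, 0.0071], 0.86)]
jar_wax [([0.4871, -0.3185, -0.0005], 0.74)]
top 419.40160847645814 419.40160847645814 323.34842740521367 201.37206687708178 -0.11034252789999437 [[-0.01938528 -0.99966479 -0.01716166  0.03781115]
 [-0.98417749  0.02210301 -0.1758014   0.47627987]
 [ 0.1761218   0.01348216 -0.98427605  1.3139396 ]
 [ 0.          0.          0.          1.        ]]
carton [([0.439, 0.0273, 0.0026], 0.67)]
carrier_yellow [([0.521, -0.1864, -0.0003], 0.9)]
carrier_grey [([0.3876, 0.3443, 0.0001], 0.74)]
carrier_white [([0.3999, 0.2018, -0.0], 0.57)]
carrier_yellow_grip [([0.5191, -0.1807, 0.0547], 0.85)]
carrier_grey_grip [([0.3889, 0.3429, 0.0521], 0.59)]
carrier_white_grip [([0.3987, 0.2026, 0.0542], 0.88), ([0.4835, -0.3172, 0.0013], 0.25)]
jar_liner [([0.5143, 0.318, 0.0024], 0.62), ([0.4825, -0.3162, 0.0024], 0.21)]
jar_wax [([0.4855, -0.317, 0.0045], 0.54)]
{'t': 1.1, 'q': array([-1.31248361e+00,  5.27491382e-01,  1.43267233e+00, -2.99631932e-05,
        1.18140057e+00, -1.78564583e-01]), 'qd': array([-0.00135685, -0.00081885, -0.00018202,  0.00149793, -0.00069453,
        0.00070213]), 'tau': array([-4.05158253e-04, -4.42336106e+01, -1.78423101e+01, -1.76947256e-04,
        8.30469908e-04,  4.66478909e-07]), 'tcp_pos': array([ 0.26442532, -0.56629775,  0.23132453]), 'tool_rot': array([ 9.76235759e-01,  2.16711194e-01, -1.32836786e-05,  1.47256092e-05]), 'force': array([-0.13058015,  0.33174768, -0.05627943]), 'ft_torque': array([-0.02104639,  0.02531513, -0.00341043]), 'gripper_force': 0.0, 'finger_gap': 0.9992825902508123}
```

View pics/top1.png

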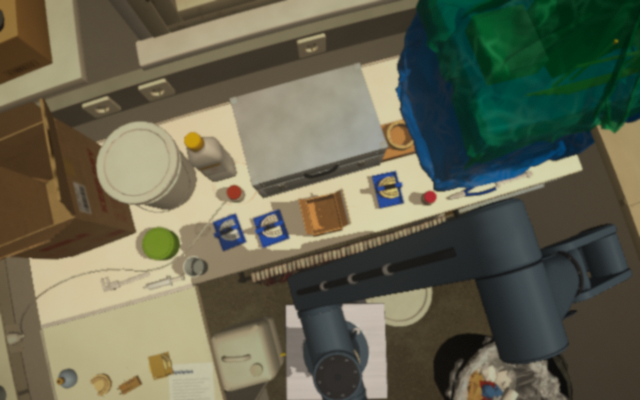

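The top picture shows the carton at (324,213). White is at (270,228), grey at (230,232), yellow at (387,189), and the jars at (234,192) and (429,198). I'll build an enlarged composite next.

Run:
```python
import cv2,numpy as np
t=cv2.imread("pics/top1.png");s=cv2.imread("pics/scene1.png")
def c(i,x,y,w,h,W,H): return cv2.resize(i[y:y+h,x:x+w],(W,H),interpolation=cv2.INTER_CUBIC)
a=np.hstack([c(t,205,205,90,50,400,222),c(t,295,160,90,50,400,222) if 0 else c(t,295,165,120,75,400,222)])
b=np.hstack([c(s,225,255,110,104,400,378),c(s,290,155,110,104,400,378)])
cv2.imwrite("pics/comp.png",np.vstack([a,b]))
```

```text
(no output)
```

View pics/comp.png

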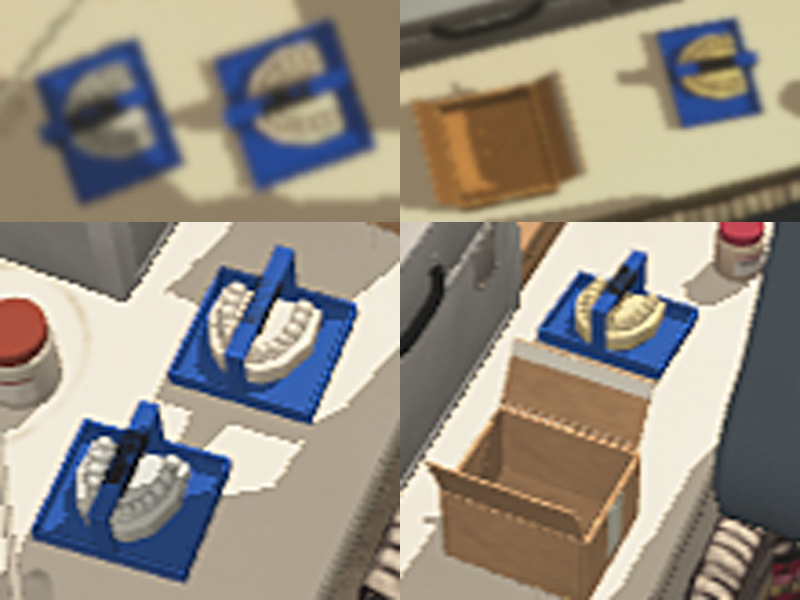

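```bash
cat > h.py <<'E'
import numpy as np,cv2
from station import manip
def proj(s,P):
    P=np.asarray(P,float); c=P@s["world_to_cam"][:3,:3].T+s["world_to_cam"][:3,3]
    uv=c[:,:2]/c[:,2:]; f=1+s["k1"]*(uv**2).sum(1,keepdims=True)
    return uv*f*[s["fx"],s["fy"]]+[s["cx"],s["cy"]]
def bluemask(img):
    h=cv2.cvtColor(img,cv2.COLOR_RGB2HSV)
    return (((h[...,0]>100)&(h[...,0]<125)&(h[...,1]>120)&(h[...,2]>30))*255).astype(np.uint8)
E
cat > fit.py <<'E'
from h import *
from scipy.optimize import minimize
import sys
S=4
C={"yellow":(.5195,-.1855),"grey":(.389,.343),"white":(.399,.202)}
shots={c:manip.snapshot(c) for c in("scene","top")}
def box(x0,x1,y0,y1,z0,z1): return np.array([[x,y,z] for x in(x0,x1) for y in(y0,y1) for z in(z0,z1)])
def run(name,only,free):
    x0,y0=C[name]; T={}
    for c in only:
        s=shots[c]; p=proj(s,[[x0,y0,.03]])[0]; o=np.round(p).astype(int)-40
        big=cv2.resize(s["img"][o[1]:o[1]+80,o[0]:o[0]+80],None,fx=S,fy=S,interpolation=cv2.INTER_CUBIC)
        m=bluemask(big); n,l,st,ce=cv2.connectedComponentsWithStats(m)
        k=max(range(1,n),key=lambda i:st[i,4]-20*np.hypot(*(ce[i]-160)))
        cs,_=cv2.findContours((l==k).astype(np.uint8),cv2.RETR_EXTERNAL,cv2.CHAIN_APPROX_NONE)
        f=np.zeros_like(m); cv2.drawContours(f,cs,-1,255,-1)
        T[c]=(o,cv2.GaussianBlur(f,(0,0),3).astype(float)/255)
    def render(v,c):
        x,y,a,lx,ly,h=v; o,_=T[c]; R=np.array([[np.cos(a),-np.sin(a),0],[np.sin(a),np.cos(a),0],[0,0,1]])
        im=np.zeros((320,320),np.uint8)
        for b in(box(-lx/2,lx/2,-ly/2,ly/2,.004,h),box(-lx/2+.003,lx/2-.003,-ly/2+.003,ly/2-.003,0,.004),box(-.006,.006,-ly/2,ly/2,0,.058)):
            q=(proj(shots[c],b@R.T+[x,y,0])-o+.5)*S-.5
            cv2.fillConvexPoly(im,np.round(cv2.convexHull(q.astype(np.float32))*16).astype(np.int32),255,shift=4)
        return cv2.GaussianBlur(im,(0,0),3).astype(float)/255
    def cost(v): return sum(((render(v,c)-T[c][1])**2).sum() for c in only)+ (max(0,abs(v[5]-.016)-.008)*1e5)**2
    best=None
    for a in(0,.3,-.3):
        v=np.array([x0,y0,a,.108,.088,.016])
        sim=np.vstack([v]+[v+d for d in np.diag([.008,.008,.15,.008,.008,.005])])
        r=minimize(cost,v,method="Nelder-Mead",options=dict(initial_simplex=sim,maxiter=500,xatol=1e-5,fatol=.5))
        if best is None or r.fun<best.fun: best=r
    return best
for n in C:
    for only in(("scene","top"),("scene",),("top",)):
        r=run(n,only,0); print(n,only,r.x.round(4),round(r.fun))
E
python3 fit.py
```

```text
yellow ('scene', 'top') [ 5.162e-01 -1.539e-01  2.245e-01  1.159e-01  2.000e-04  2.400e-02] 5357
yellow ('scene',) [ 0.5162 -0.1581  0.2028  0.1091  0.0197  0.0168] 2984
yellow ('top',) [ 0.4784 -0.1883  1.4971  0.0673 -0.0174  0.024 ] 559
grey ('scene', 'top') [0.3885 0.3423 0.3654 0.0965 0.0763 0.0209] 5962
grey ('scene',) [0.3892 0.3418 0.3679 0.0994 0.0801 0.0168] 28
grey ('top',) [ 4.2100e-01  3.8370e-01  1.5153e+00 -1.4300e-02 -2.0000e-04  1.6500e-02] 3221
white ('scene', 'top') [0.3979 0.2035 0.3299 0.0962 0.0869 0.0206] 6329
white ('scene',) [0.3992 0.2026 0.3275 0.0994 0.0895 0.0175] 34
white ('top',) [0.3869 0.2358 0.3402 0.0955 0.0178 0.0127] 2660
```

```bash
sed -i 's/    m=bluemask(big);/    m=bluemask(big); m=cv2.morphologyEx(m,cv2.MORPH_CLOSE,np.ones((15,15),np.uint8));/; s/h\[...,1\]>120/h[...,1]>100/' fit.py h.py
sed -i 's/(h\[...,0\]>100)/(h[...,0]>98)/;s/(h\[...,0\]<125)/(h[...,0]<130)/' h.py
sed -i 's/        T\[c\]=/        cv2.imwrite(f"pics\/m_{name}_{c}.png",np.vstack([big[...,::-1],cv2.merge([f]*3)]));T[c]=/' fit.py
python3 fit.py; cd pics; python3 -c "
import cv2,numpy as np
cv2.imwrite('mm.png',cv2.resize(np.hstack([cv2.imread(f'm_{n}_{c}.png') for n in('yellow','grey','white') for c in('scene','top')]),(798,266)))"
```

```text
yellow ('scene', 'top') [ 0.5161 -0.1579  0.2128  0.1084  0.02    0.0155] 6536
yellow ('scene',) [ 0.5201 -0.185   0.2029  0.1088  0.075   0.0163] 3902
yellow ('top',) [ 0.5137 -0.1573  0.2078  0.105   0.018   0.021 ] 2520
grey ('scene', 'top') [0.3876 0.3423 0.3749 0.0967 0.0765 0.0222] 467
grey ('scene',) [0.3891 0.3419 0.3675 0.0995 0.0803 0.0176] 27
grey ('top',) [0.3881 0.3413 0.3655 0.094  0.0724 0.0195] 16
white ('scene', 'top') [0.398  0.2031 0.329  0.0972 0.0873 0.0212] 200
white ('scene',) [0.3994 0.2025 0.3293 0.1    0.0904 0.0168] 34
white ('top',) [0.3974 0.2034 0.3238 0.0951 0.0863 0.0189] 9
```

View pics/mm.png

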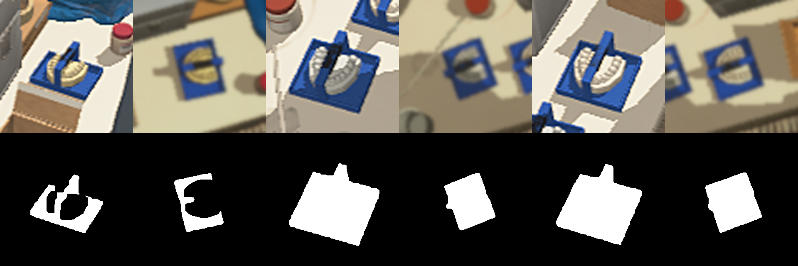

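The masks are clean for grey and white, and the yellow one is broken up by its cast. Grey is 10 mm shorter than white in y, and yellow is longer in x, so grey is the small carrier. Next I'll fit the carton.

```bash
cat > carton.py <<'E'
from h import *
from scipy.optimize import minimize
S=4
shots={c:manip.snapshot(c) for c in("scene","top")}
def box(x0,x1,y0,y1,z0,z1): return np.array([[x,y,z] for x in(x0,x1) for y in(y0,y1) for z in(z0,z1)])
T={}; ims=[]
for c,s in shots.items():
    o=np.round(proj(s,[[.437,.029,.04]])[0]).astype(int)-50
    big=cv2.resize(s["img"][o[1]:o[1]+100,o[0]:o[0]+100],None,fx=S,fy=S,interpolation=cv2.INTER_CUBIC)
    h=cv2.cvtColor(big,cv2.COLOR_RGB2HSV); m=((h[...,0]<22)&(h[...,1]>(75 if c=="scene" else 95))&(h[...,2]>30)).astype(np.uint8)*255
    m=cv2.morphologyEx(m,cv2.MORPH_OPEN,np.ones((7,7),np.uint8)); m=cv2.morphologyEx(m,cv2.MORPH_CLOSE,np.ones((9,9),np.uint8))
    n,l,st,_=cv2.connectedComponentsWithStats(m); k=l[200,200] or 1+np.argmax(st[1:,4])
    cs,_=cv2.findContours((l==k).astype(np.uint8),cv2.RETR_EXTERNAL,cv2.CHAIN_APPROX_NONE); f=np.zeros_like(m); cv2.drawContours(f,cs,-1,255,-1)
    T[c]=(o,cv2.GaussianBlur(f,(0,0),3)/255.); ims.append(np.vstack([big[...,::-1],cv2.merge([f]*3)]))
def render(v,c):
    x,y,a,ai,ao=v; R=np.array([[np.cos(a),-np.sin(a),0],[np.sin(a),np.cos(a),0],[0,0,1]]); im=np.zeros((400,400),np.uint8)
    def fl(sg,z,t,L):
        return np.array([[u,sg*(.046-w*np.cos(t)),z+w*np.sin(t)] for u in(-.0565,.0565) for w in(0,L)])
    for b in(box(-.0585,.0585,-.0485,.0485,0,.07),fl(1,.072,ai,.052),fl(-1,.075,ao,.043)):
        q=(proj(shots[c],b@R.T+[x,y,0])-T[c][0]+.5)*S-.5
        cv2.fillConvexPoly(im,np.round(cv2.convexHull(q.astype(np.float32))*16).astype(np.int32),255,shift=4)
    return cv2.GaussianBlur(im,(0,0),3)/255.
for only in(("scene","top"),("scene",),("top",)):
    b=None
    for a in(.1,.3):
        v=np.array([.437,.029,a,2.,2.]); sim=np.vstack([v]+[v+d for d in np.diag([.008,.008,.15,.1,.1])])
        r=minimize(lambda v:sum(((render(v,c)-T[c][1])**2).sum() for c in only),v,method="Nelder-Mead",options=dict(initial_simplex=sim,maxiter=500))
        if b is None or r.fun<b.fun:b=r
    print(only,b.x.round(4),round(b.fun))
    if len(only)==2:
        for i,c in enumerate(T):
            cs,_=cv2.findContours((render(b.x,c)>.5).astype(np.uint8),0,1); cv2.drawContours(ims[i],cs,-1,(0,255,0),1)
cv2.imwrite("pics/cart.png",cv2.resize(np.hstack(ims),(600,600)))
E
python3 carton.py
```

```text
('scene', 'top') [0.4357 0.0286 0.199  1.9981 1.9796] 1400
('scene',) [0.4364 0.0275 0.2002 2.0298 1.8225] 934
('top',) [0.4347 0.0299 0.2011 1.978  2.0518] 185
```

View pics/cart.png

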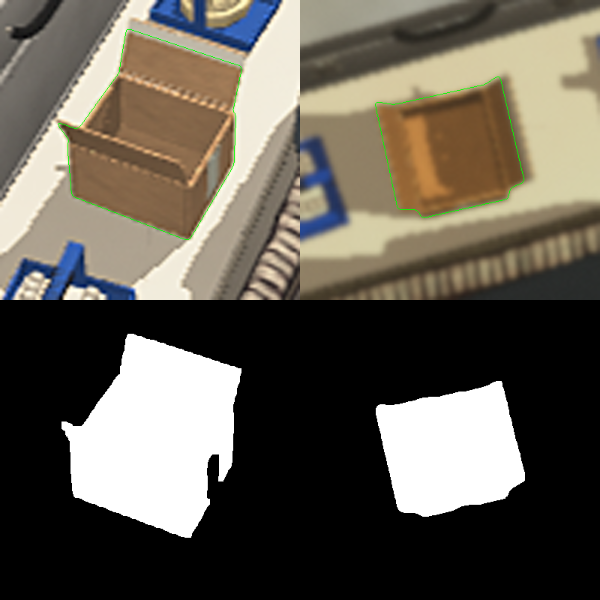

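Call:
move_arm(increments=[[[0, 0.02, 0.045, 0, 7], [0, 0.02, 0.045, 0, 7], [0, 0.02, 0.045, 0, 7], [0, 0.02, 0.045, 0, 7], [0, 0.02, 0.045, 0, 7], [0, 0.02, 0.045, 0, 7], [0, 0.02, 0.045, 0, 7], [0, 0.02, 0.045, 0, 7]]], newtons=50)

```text
t: 2.2
tcp_pos: [0.4251, -0.2046, 0.2316]
tool_rot: [0.759, 0.651, 0.0, 0.0]
force: [1.2, -0.3, 0.2]
finger_gap: 0.501
gripper_force: 0.0
```

Call:
move_arm(increments=[[[0, 0, 0.045, 0, 3.75], [0, 0, 0.045, 0, 3.75], [0, 0, 0.045, 0, 3.75], [0, 0, 0.045, 0, 3.75], [0, 0, 0.045, 0, 3.75], [0, 0, 0.045, 0, 3.75], [0, 0, 0.045, 0, 3.75], [0, 0, 0.045, 0, 3.75]]])

```text
t: 3.0
tcp_pos: [0.4244, 0.1556, 0.2317]
tool_rot: [0.565, 0.825, 0.0, 0.0]
force: [1.5, 0.5, 0.6]
finger_gap: 0.501
gripper_force: 0.0
```

Call:
move_arm(increments=[[[0, -0.008, 0.045, -0.01, 0], [0, -0.009, 0.045, -0.02, 0], [0, -0.009, 0.045, -0.03, 0], [0, -0.009, 0.045, -0.03, 0], [0, 0, 0.008, -0.02, 0], [0, 0, 0, 0, 0], [0, 0, 0, 0, 0]]])

```text
t: 3.7
tcp_pos: [0.391, 0.3335, 0.1267]
tool_rot: [0.566, 0.824, -0.0, -0.0]
force: [-0.1, 0.2, -0.0]
finger_gap: 0.497
gripper_force: 0.0
```

Call:
move_arm(increments=[[[0, -0.002, 0.0085, -0.02, 0], [0, 0, 0, -0.025, 0], [0, 0, 0, -0.02, 0], [0, 0, 0, -0.015, 0], [0, 0, 0, -0.009, 0], [0, 0, 0, 0, 0], [0, 0, 0, 0, 0]]])

```text
t: 4.4
tcp_pos: [0.39, 0.3421, 0.0386]
tool_rot: [0.567, 0.824, 0.001, 0.0]
force: [-0.6, -0.2, 0.4]
finger_gap: 0.494
gripper_force: 0.0
```

Run:
```python
from h import *
s=manip.snapshot("scene");p=proj(s,[[.389,.342,.05]])[0].astype(int)
cv2.imwrite("pics/g1.png",cv2.resize(s["img"][p[1]-60:p[1]+50,p[0]-60:p[0]+60,::-1],None,fx=5,fy=5,interpolation=2))
print(p,manip.sense()["force"])
```

```text
[259 321] [ 0.1773742  -0.15105702  0.73571915]
```

View pics/g1.png

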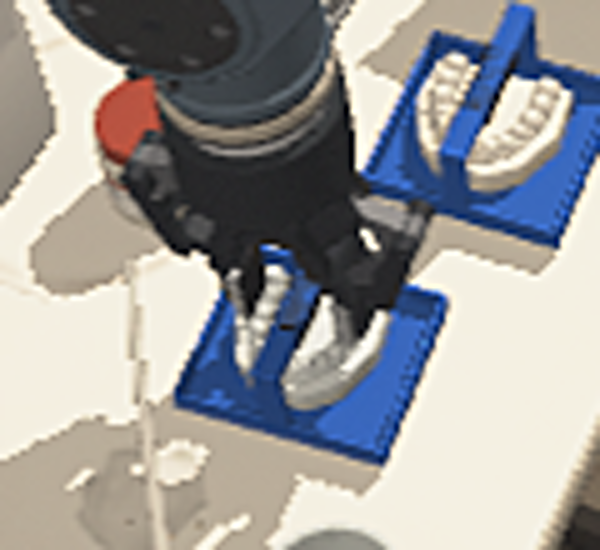

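The fingers straddle the handle, which shows at about (280,310) in the crop, and they clear the red-lidded jar. I'll close now.

Call:
move_arm(increments=[[[1, 0, 0, 0, 0], [1, 0, 0, 0, 0], [1, 0, 0, 0, 0], [1, 0, 0, 0, 0], [1, 0, 0, 0, 0], [1, 0, 0, 0.01, 0], [1, 0, 0, 0.03, 0], [1, 0, 0, 0, 0]]], newtons=60)

```text
t: 5.25
tcp_pos: [0.3907, 0.3434, 0.0804]
tool_rot: [0.566, 0.824, 0.003, 0.001]
force: [1.2, -0.0, -2.0]
finger_gap: 0.17
gripper_force: 58.9
```

Call:
move_arm(increments=[[[1, 0, 0, 0.035, 0], [1, 0, 0, 0.04, 0], [1, 0, 0, 0.03, 0], [1, 0.005, -0.02, 0, 0], [1, 0.005, -0.03, 0, -1], [1, 0.005, -0.035, 0, -1], [1, 0.005, -0.035, 0, -1.5], [1, 0.005, -0.04, 0, -1.5]]])

```text
t: 6.05
tcp_pos: [0.4136, 0.1813, 0.1823]
tool_rot: [0.602, 0.799, -0.0, -0.0]
force: [0.6, -0.9, -1.1]
finger_gap: 0.176
gripper_force: 59.0
```

Call:
move_arm(increments=[[[1, 0.005, -0.04, 0, -1.5], [1, 0.005, -0.04, 0, -1.5], [1, 0.005, -0.035, 0, -1.6], [1, 0.005, -0.025, 0, 0], [1, 0, -0.0145, 0, 0], [1, 0, 0, 0, 0], [1, 0, 0, 0, 0]]])

```text
t: 6.75
tcp_pos: [0.4334, 0.0279, 0.1823]
tool_rot: [0.634, 0.774, -0.0, -0.001]
force: [0.8, 1.0, -1.8]
finger_gap: 0.174
gripper_force: 59.0
```

Run:
```python
from h import *
ims=[]
for c in("scene","top"):
    s=manip.snapshot(c);p=proj(s,[[.436,.0285,.1]])[0].astype(int)
    ims.append(cv2.resize(s["img"][p[1]-60:p[1]+60,p[0]-50:p[0]+50,::-1],(400,480),interpolation=2))
    print(p,[(d["xyz"],round(d["confidence"],2)) for l in("carrier_grey","carrier_grey_grip","carton") for d in manip.mark_of(l,c)[:1]])
cv2.imwrite("pics/g2.png",np.hstack(ims)); st=manip.sense(); print(st["tcp_pos"],st["tool_rot"],st["ft_torque"],st["force"])
```

```text
[328 215] [([0.4355, 0.0298, 0.1486], 0.79), ([0.4317, 0.0263, 0.2013], 0.88), ([0.4353, 0.029, 0.0021], 0.88)]
[323 211] [([0.5121, 0.3149, 0.0011], 0.47)]
[0.43393778 0.02828235 0.1826333 ] [ 6.32810150e-01  7.74306989e-01  2.35895755e-05 -2.20641786e-05] [ 0.00465609 -0.06040709  0.00119094] [ 0.85626241  0.57138067 -0.91715706]
```

View pics/g2.png

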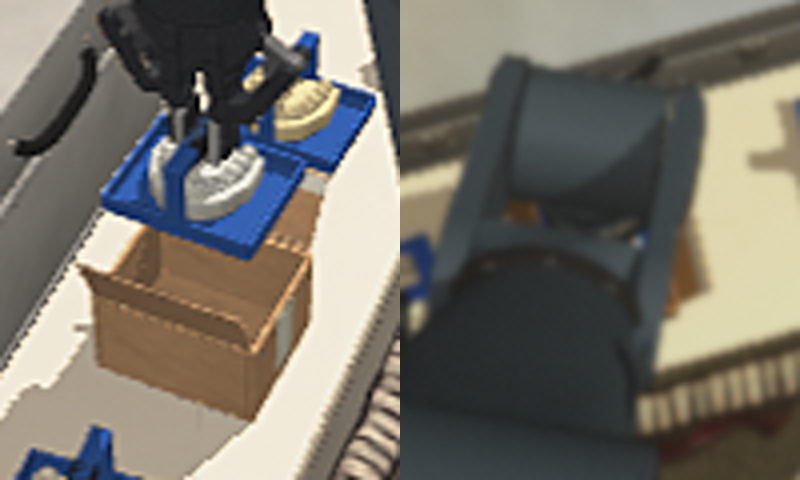

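The carrier hangs level over the open carton, with the tray at about (200,190) in the left panel. I'll lower it to the rim and then go in gently.

Call:
move_arm(increments=[[[1, 0.002, 0, -0.02, 0], [1, 0, 0, -0.02, 0], [1, 0, 0, -0.02, 0], [1, 0, 0, -0.01, 0], [1, 0, 0, -0.005, 0], [1, 0, 0, -0.005, 0], [1, 0, 0, 0, 0]]])

```text
t: 7.85
tcp_pos: [0.4362, 0.0277, 0.1026]
tool_rot: [0.633, 0.774, 0.0, 0.0]
force: [1.3, 1.2, -0.8]
finger_gap: 0.174
gripper_force: 59.0
```

Run:
```python
from h import *
s=manip.snapshot("scene");p=proj(s,[[.436,.0285,.08]])[0].astype(int)
cv2.imwrite("pics/g3.png",cv2.resize(s["img"][p[1]-40:p[1]+40,p[0]-45:p[0]+45,::-1],(675,600),interpolation=2))
st=manip.sense(); print(st["tcp_pos"],st["tool_rot"],st["ft_torque"],st["force"])
```

```text
[0.43630684 0.02769268 0.1028617 ] [6.33177256e-01 7.74006767e-01 1.31302907e-04 2.63222419e-04] [-0.04736684 -0.02461276  0.03129814] [ 0.60917118  0.09257016 -2.01562529]
```

View pics/g3.png

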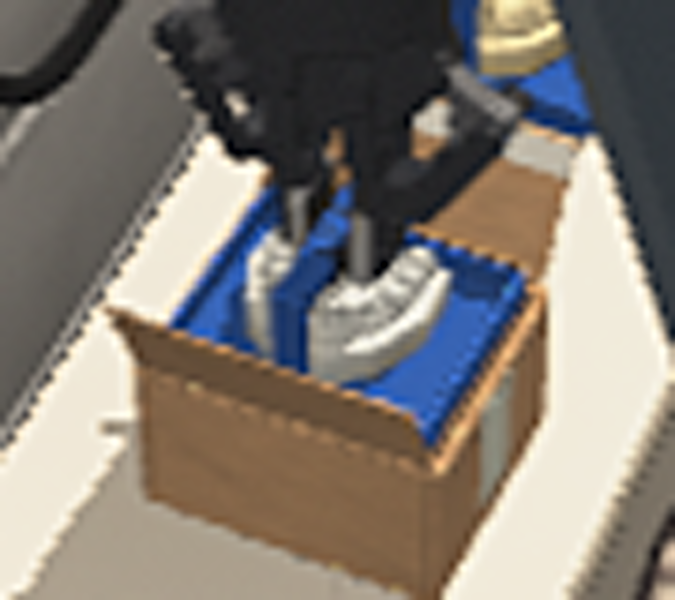

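The tray is already entering the rim, with blue visible inside all round from (180,320) to (520,280), and no contact force. I'll keep lowering.

Call:
move_arm(increments=[[[1, 0, 0, -0.005, 0], [1, 0, 0, -0.005, 0], [1, 0, 0, -0.005, 0], [1, 0, 0, 0, 0]]])

```text
t: 8.3
tcp_pos: [0.4356, 0.0278, 0.087]
tool_rot: [0.633, 0.774, -0.0, -0.001]
force: [-0.2, 1.0, -1.3]
finger_gap: 0.172
gripper_force: 59.0
```

Call:
move_arm(increments=[[[1, 0, 0, -0.008, 0], [1, 0, 0, -0.008, 0], [1, 0, 0, -0.008, 0], [1, 0, 0, -0.006, 0], [1, 0, 0, 0, 0]]])

```text
t: 8.8
tcp_pos: [0.4354, 0.0278, 0.0566]
tool_rot: [0.633, 0.774, -0.001, -0.001]
force: [1.1, -0.1, -1.9]
finger_gap: 0.172
gripper_force: 59.0
```

Call:
move_arm(increments=[[[1, 0, 0, -0.006, 0], [1, 0, 0, -0.004, 0], [1, 0, 0, -0.002, 0], [1, 0, 0, 0, 0]]])

```text
t: 9.2
tcp_pos: [0.4359, 0.0278, 0.0454]
tool_rot: [0.633, 0.774, -0.0, -0.0]
force: [-0.3, 0.0, -1.1]
finger_gap: 0.172
gripper_force: 59.1
```

Call:
move_arm(increments=[[[1, 0, 0, -0.002, 0], [1, 0, 0, -0.001, 0], [1, 0, 0, 0, 0]]])

```text
t: 9.5
tcp_pos: [0.4361, 0.0277, 0.0426]
tool_rot: [0.633, 0.774, 0.0, 0.0]
force: [-0.5, 0.6, -1.5]
finger_gap: 0.176
gripper_force: 59.0
```

Call:
move_arm(increments=[[[1, 0, 0, -0.001, 0], [1, 0, 0, -0.001, 0], [1, 0, 0, 0, 0]]])

```text
t: 9.8
tcp_pos: [0.4361, 0.0277, 0.0425]
tool_rot: [0.633, 0.774, 0.0, 0.001]
force: [-2.7, 0.2, 19.4]
finger_gap: 0.171
gripper_force: 61.8
```

It has touched the carton floor at the predicted height. I'll relieve the force, open partly and lift.

Call:
move_arm(increments=[[[1, 0, 0, 0.001, 0], [0.3, 0, 0, 0, 0], [0.3, 0, 0, 0, 0], [0.3, 0, 0, 0, 0], [0.3, 0, 0, 0.01, 0], [0.3, 0, 0, 0.03, 0], [0.3, 0, 0, 0.03, 0], [0.3, 0, 0, 0.04, 0]]])

```text
t: 10.6
tcp_pos: [0.4349, 0.0279, 0.1523]
tool_rot: [0.633, 0.774, -0.001, -0.001]
force: [1.1, -0.3, -0.7]
finger_gap: 0.348
gripper_force: 0.0
```

Call:
move_arm(increments=[[[1, 0, 0, 0.04, 0], [1, 0, 0, 0.02, 0], [1, 0, 0, 0, 0]]])

```text
t: 10.9
tcp_pos: [0.4379, 0.0275, 0.2149]
tool_rot: [0.633, 0.774, 0.002, 0.003]
force: [0.3, 0.5, -0.5]
finger_gap: -0.001
gripper_force: 0.0
```

Run:
```python
from h import *
s=manip.snapshot("scene");p=proj(s,[[.436,.0285,.08]])[0].astype(int)
cv2.imwrite("pics/g4.png",cv2.resize(s["img"][p[1]-40:p[1]+40,p[0]-45:p[0]+45,::-1],(675,600),interpolation=2))
print([(d["xyz"],round(d["confidence"],2)) for l in("carrier_grey","carrier_grey_grip") for d in manip.mark_of(l,"scene")[:1]])
st=manip.sense(); print(st["tcp_pos"],st["q"])
```

```text
[([0.4371, 0.0261, 0.0099], 0.68), ([0.4371, 0.0246, 0.063], 0.66)]
[0.43508529 0.02790277 0.21107124] [-1.93377821e-01  3.07443553e-01  1.90913594e+00 -2.05401778e-05
  9.26643381e-01 -3.92776520e-01]
```

View pics/g4.png

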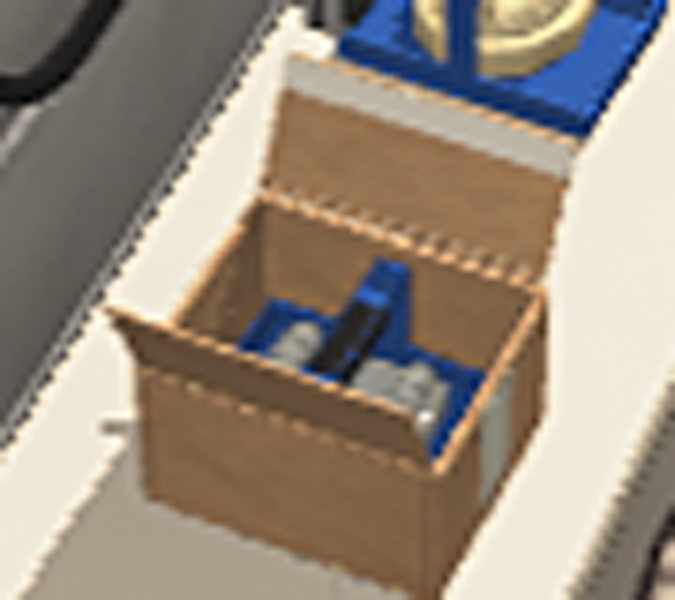

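The grey carrier stands level on the carton floor, with its handle at about (360,320), below the rim. Next I'll fold the plain flap, pushing from outside with shut fingers.

Call:
move_arm(increments=[[[1, -0.008, 0.04, 0, 0], [1, -0.008, 0.04, 0, 0], [1, -0.004, 0.023, 0, 0], [1, 0, 0, 0, 0], [1, 0, 0, -0.04, 0], [1, 0, 0, -0.04, 0], [1, 0, 0, -0.026, 0], [1, 0, 0, 0, 0]]])

```text
t: 11.85
tcp_pos: [0.413, 0.1297, 0.102]
tool_rot: [0.633, 0.774, -0.004, -0.004]
force: [-0.2, -0.5, 0.2]
finger_gap: 0.0
gripper_force: 0.0
```

Call:
move_arm(increments=[[[1, 0.003, -0.0147, 0, 0], [1, 0.003, -0.0147, 0, 0], [1, 0.003, -0.0147, 0, 0], [1, 0, 0, 0, 0]]])

```text
t: 12.25
tcp_pos: [0.4263, 0.085, 0.1063]
tool_rot: [0.634, 0.773, 0.0, 0.001]
force: [1.4, 0.1, -0.0]
finger_gap: 0.001
gripper_force: 0.0
```

Run:
```python
from h import *
s=manip.snapshot("scene");p=proj(s,[[.436,.0285,.08]])[0].astype(int)
cv2.imwrite("pics/g5.png",cv2.resize(s["img"][p[1]-50:p[1]+40,p[0]-55:p[0]+45,::-1],(660,594),interpolation=2))
st=manip.sense(); print(st["tcp_pos"],st["force"])
```

```text
[0.42572149 0.0857449  0.10623525] [-0.64379359 -0.24210268 -0.65455657]
```

View pics/g5.png

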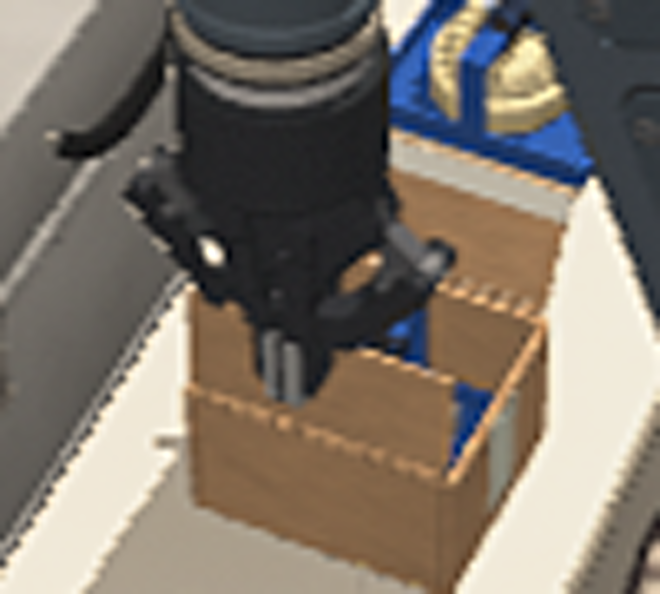

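The plain flap now stands upright against the fingers, which are at (290,390). That was my tenth picture, so from here I'll measure by code. I'll fold it down along the arc.

Call:
move_arm(increments=[[[1, 0.0024, -0.0115, 0, 0], [1, 0.002, -0.01, 0, 0], [1, 0.0014, -0.007, -0.007, 0], [1, 0.0016, -0.008, -0.008, 0], [1, 0.0006, -0.003, -0.006, 0], [1, 0.0003, -0.0015, -0.006, 0], [1, 0, 0, -0.003, 0], [1, 0, 0, 0, 0]]])

```text
t: 13.1
tcp_pos: [0.4327, 0.0458, 0.075]
tool_rot: [0.633, 0.774, -0.0, -0.001]
force: [-0.5, 0.9, -0.8]
finger_gap: -0.002
gripper_force: 0.0
```

Call:
move_arm(increments=[[[1, 0, 0, -0.002, 0], [1, 0, 0, 0, 0]]])

```text
t: 13.3
tcp_pos: [0.4332, 0.0459, 0.0736]
tool_rot: [0.633, 0.774, -0.0, -0.0]
force: [0.1, -0.1, -0.4]
finger_gap: 0.003
gripper_force: 0.0
```

Call:
move_arm(increments=[[[1, 0, 0, -0.001, 0], [1, 0, 0, 0, 0]]])

```text
t: 13.5
tcp_pos: [0.4334, 0.0458, 0.0728]
tool_rot: [0.633, 0.774, 0.0, 0.0]
force: [0.2, 1.3, 1.7]
finger_gap: 0.003
gripper_force: 0.5
```

Call:
move_arm(increments=[[[1, 0, 0, -0.001, 0], [1, 0, 0, 0, 0]]])

```text
t: 13.7
tcp_pos: [0.4334, 0.0458, 0.0725]
tool_rot: [0.633, 0.774, 0.0, 0.0]
force: [-1.5, 1.3, 10.9]
finger_gap: 0.002
gripper_force: 5.3
```

The plain flap is down flat on its stop. Now the taped flap.

Call:
move_arm(increments=[[[1, 0, 0, 0.03, 0], [1, 0, 0, 0.05, 0], [1, 0, 0, 0.058, 0], [1, 0.006, -0.03, 0.01, 0], [1, 0.008, -0.043, 0, 0], [1, 0.008, -0.04, 0, 0], [1, 0.002, -0.008, 0, 0], [1, 0, 0, 0, 0]]])

```text
t: 14.5
tcp_pos: [0.4575, -0.0766, 0.2115]
tool_rot: [0.634, 0.773, 0.0, 0.0]
force: [-0.4, 0.3, 0.0]
finger_gap: 0.001
gripper_force: 0.0
```

Run:
```python
from h import *
st=manip.sense(); p=st["tcp_pos"]; d=p-[.4358,.028,0]; print(p,"xc",d[0]*.98+d[1]*.199,"yc",-.199*d[0]+.98*d[1])
```

```text
[ 0.45751869 -0.0765883   0.21154119] xc 0.00047124803514740285 yc -0.10681855659353867
```

Call:
move_arm(increments=[[[1, 0, 0, -0.04, 0], [1, 0, 0, -0.04, 0], [1, 0, 0, -0.023, 0], [1, 0, 0, 0, 0], [1, -0.003, 0.0147, 0, 0], [1, -0.003, 0.0147, 0, 0], [1, -0.0032, 0.0157, 0, 0], [1, 0, 0, 0, 0]]])

```text
t: 15.3
tcp_pos: [0.4471, -0.0275, 0.1099]
tool_rot: [0.632, 0.775, 0.0, 0.0]
force: [0.4, -0.2, -0.4]
finger_gap: 0.002
gripper_force: 0.0
```

Run:
```python
from h import *
st=manip.sense(); p=st["tcp_pos"]; d=p-[.4358,.028,0]; print(p,st["force"],"xc",d[0]*.98+d[1]*.199,"yc",-.199*d[0]+.98*d[1])
```

```text
[ 0.44709966 -0.02754169  0.10991333] [ 0.39209865 -0.24217947 -0.39125687] xc 2.087275380397921e-05 yc -0.05667948529760076
```

Call:
move_arm(increments=[[[1, -0.002, 0.01, 0, 0], [1, -0.002, 0.0095, 0, 0], [1, -0.0014, 0.007, -0.007, 0], [1, -0.0016, 0.008, -0.008, 0], [1, -0.0006, 0.003, -0.006, 0], [1, -0.0003, 0.0015, -0.006, 0], [1, 0, 0, -0.004, 0], [1, 0, 0, 0, 0]]])

```text
t: 16.1
tcp_pos: [0.4399, 0.0087, 0.0768]
tool_rot: [0.633, 0.774, -0.0, -0.001]
force: [-0.2, -0.8, -0.3]
finger_gap: -0.0
gripper_force: 0.0
```

Call:
move_arm(increments=[[[1, 0, 0, -0.002, 0], [1, 0, 0, 0, 0]]])

```text
t: 16.3
tcp_pos: [0.4404, 0.0085, 0.0758]
tool_rot: [0.633, 0.774, 0.0, 0.0]
force: [-1.2, -0.7, 1.0]
finger_gap: 0.003
gripper_force: 0.3
```

Call:
move_arm(increments=[[[1, 0, 0, -0.001, 0], [1, 0, 0, 0, 0]]])

```text
t: 16.5
tcp_pos: [0.4404, 0.0085, 0.0756]
tool_rot: [0.633, 0.774, 0.0, 0.001]
force: [-2.6, 0.4, 10.8]
finger_gap: 0.002
gripper_force: 5.2
```

Call:
move_arm(increments=[[[1, 0, 0, 0.04, 0], [1, 0, 0, 0.05, 0], [1, 0, 0, 0.05, 0], [1, 0.004, -0.045, 0, 0], [1, 0.004, -0.045, 0, 0], [1, 0, -0.045, 0, 0], [1, 0, -0.045, 0, 0], [1, 0, -0.045, 0, 0]]])

```text
t: 17.3
tcp_pos: [0.4479, -0.2182, 0.2148]
tool_rot: [0.633, 0.774, 0.0, 0.0]
force: [1.2, 0.4, -0.5]
finger_gap: -0.0
gripper_force: 0.0
```

```bash
python3 - <<'E'
from h import *
for c in("scene","top"):
    s=manip.snapshot(c)
    for l in["carrier_yellow","carrier_grey","carrier_white","jar_liner","jar_wax","carton"]:
        print(c,l,[(d["xyz"],round(d["confidence"],2)) for d in manip.mark_of(l,c)[:1]])
    if c=="scene": # white strip: where does it lie? free edge of outer flap, shut: yc=+.006, z~.076
        q=lambda a,b,z: proj(s,[[.4358+.98*a-.199*b,.028+.199*a+.98*b,z]])[0]
        for b in(-.03,-.012,-.004,0,.003,.008,.014,.03):
            print(b,[s["img"][tuple(np.round(q(a,b,.0765)).astype(int)[::-1])].tolist() for a in(-.04,0,.04)])
E
sed -i 's/,("scene",),("top",))/,)/;s/ao,.043/ao,.052/' carton.py; sed -i 's/v=np.array(\[.437,.029,a,2.,2.\])/v=np.array([.436,.0285,.2,.15,.15])/' carton.py; python3 carton.py
```

```text
scene carrier_yellow [([0.5203, -0.1857, -0.0004], 0.91)]
scene carrier_grey []
scene carrier_white [([0.395, 0.2025, -0.0006], 0.83)]
scene jar_liner [([0.5161, 0.3184, 0.0043], 0.68)]
scene jar_wax []
scene carton [([0.4321, 0.0329, 0.0018], 0.73)]
-0.03 [[224, 174, 123], [140, 107, 76], [144, 110, 78]]
-0.012 [[222, 170, 118], [191, 139, 93], [138, 104, 73]]
-0.004 [[240, 238, 226], [248, 249, 240], [178, 172, 159]]
0 [[246, 248, 240], [250, 252, 244], [177, 170, 156]]
0.003 [[246, 248, 240], [250, 252, 244], [176, 169, 155]]
0.008 [[153, 111, 75], [103, 76, 53], [140, 106, 76]]
0.014 [[227, 178, 125], [219, 165, 115], [139, 106, 76]]
0.03 [[221, 172, 121], [216, 165, 117], [140, 109, 78]]
top carrier_yellow [([0.5205, -0.1877, -0.0007], 0.85)]
top carrier_grey []
top carrier_white [([0.398, 0.2076, -0.0041], 0.63)]
top jar_liner [([0.5168, 0.3181, -0.0003], 0.72)]
top jar_wax []
top carton []Traceback (most recent call last):
  File "carton.py", line 12, in <module>
    n,l,st,_=cv2.connectedComponentsWithStats(m); k=l[200,200] or 1+np.argmax(st[1:,4])
                                                                    ~~~~~~~~~^^^^^^^^^^
    return _wrapfunc(a, 'argmax', axis=axis, out=out, **kwds)
    return bound(*args, **kwds)
ValueError: attempt to get argmax of an empty sequence
```

The white strip lies exactly where the shut taped flap should be, from -8 to +6 mm in the carton's y, with the plain flap under it. The other carriers and jar_liner haven't moved. jar_wax was not detected in the last pictures; the arm probably blocks the view, and I never moved near it.

```bash
python3 -c "
from station import manip
print(manip.sign_off())"
```

```text
the job is handed in; nothing more can be done
None
```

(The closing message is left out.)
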